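# Seal a sensor in the guarded leak-test fixture

### The arm

A 7-joint arm with a two-finger parallel gripper is mounted at the origin on a cart in front of the work surface, level with it; the furniture and walls round the work are solid. World frame = base frame: x ahead of the robot, y to its left, z up, the work surface at z = 0. Lengths are in m, angles in rad, forces in N, time in s.
With the tool pointing down it reaches from about 0.4 to 0.85 m from the base axis. Payload 4.5 kg.
Tool frame: the origin (TCP) lies at the very end of the fingers, on their centre line; the grasp point (between the pads) lies 19 mm behind it (r.pinch_z is the distance from the TCP to the grasp point, in m); x points along the fingers, y is the direction in which the jaws open and shut, and the axes are right-handed (so a half turn about x gives the same grasp; the last joint's range is limited). The gripper opens to 88 mm and grips with 3 to 60 N. Pads are 18 mm wide; open, the fingers measure 123 mm over their backs; the gripper's body (75 mm by 187 mm) begins 45 mm behind the grasp point.
Start: joints at [1.377, 0.689, -0.195, 1.565, 0.157, 0.902, -0.215], TCP at [0.141, -0.609, 0.239] pointing down, gripper open.
Joint ranges: [-3.01, 3.01], [-0.46, 2.08], [-1.47, 1.51], [0.13, 2.56], [-1, 4.14], [0.04, 2.09], [-2.66, 2.66]. Speed limits (rad/s): [2.57, 2.57, 3.14, 3.14, 3.14, 3.14, 3.14].

### API

Orientations are given as a unit quaternion [x, y, z, w].
In Python, from plant import telemetry, cams, job, r gives the robot as it stands.
- The arm moves only by the tool send_rows, never from a script. Its argument "commands" is one flat list of numbers, 7 for each row, row after row: the shift along the world's x, y, z as a fraction of full scale, then the turn, a rotation vector about the world's x, y, z as a fraction of full scale, then the closure, from 0 (fully open) to 1 (shut). In form: [dx, dy, dz, wx, wy, wz, claw, dx, dy, dz, wx, wy, wz, claw, ...]. A call has 1 to 12 rows; each row shifts and turns the pose as measured when the row begins; what a row does not reach is not made up. Full scale, the value 1, is 250 mm for a shift and 90 degrees for a turn. A row lasts 1/10 s, in which the tool goes at most 50 mm and 8.59 degrees, less where a joint would pass 70% of its speed; a pose out of reach is approached as far as the arm can. A call with a number of a shift or a turn outside -1 to 1 is refused whole. A call with a gripper value outside its range is refused whole. The fingers move at their own pace and stop on an object; "newtons" is the grip in N (left out, the last holds). Time passes only in rows, so rows that do not move let the fingers close. It gives the time, the measured TCP pose, the force and the opening at its end, in the units of the state.
- telemetry.get_state(): the state, without advancing time (a new reading comes with each control period).
- cams.snapshot(name): name is "side" or "top" or "wrist"; returns a dict with "image" (420x560x3 uint8, blue, green, red), "intrinsics" (3x3 intrinsics, pixels), "world_to_cam" (4x4, takes a point from world to camera coordinates). Camera axes: x right, y down, z forward; pixel columns grow to the right and rows downward; lengths in m; the calibration is good to about 2 mm. A picture is of the moment at which its call begins. There is no depth.
- job.finish_job(): hands the job in, once; it reports no verdict.
The state is a dict: "clock": time; "q": joint angles; "qd": joint speeds; "joint_torque": joint torques, N m; "tool_pos": TCP position; "eef_rot": TCP orientation; "contact_force": force on the tool from outside, world axes, zero at the start; "moment": the same for the moment, N m; "opening": opening from 0.0 (shut) to 1.0 (fully open).
Only numpy, scipy, OpenCV 4.12 (cv2) and the standard library are available. Lean on these libraries where they do the work, as an engineer would, in place of code of your own. Each camera call takes 0.05 s, during which the arm holds its last target.

### The job

Push the carrier with its pressure sensor along the rails into the leak-test fixture until it is fully home against the stop. Then reach down through the window in the guard with the fingertips, without touching the guard, and press the lever's paddle fully down so that the seal foot sits on the sensor; finish while still holding it down. Only push and press: do not lift the carrier or the sensor, and leave the loose parts beside the fixture where they are.

Things in the scene. Friction and masses are not known exactly. Their poses are not given: they have to be found in the camera images.
- fixture: Leak-test fixture, fixed to the bench: bare metal plate 285 x 130 x 12 mm. Origin at bench height on its centre line; +x runs along the rails from the open front (edge at x -155 mm, robot's side) to the back (x +130), +y left, z up. Two rails 10 mm high (inner faces y +-25.5, x -120 to +85 mm) guide the carrier to a fixed stop at the back. Place and yaw vary.
- guard: Grey sheet-metal hood over the back half of the fixture; must not be touched. Origin and axes as fixture. Covers x -25 to +125 mm, y -58 to +58 mm; top sheet 3 mm thick, upper face at z 95 mm. The front skirt hangs down to z 69 mm; the carrier's tunnel is open below it.
- carrier: Loose grey plastic slide, 173 x 48 mm, about 0.2 kg, between the rails (1.5 mm play each side) on the base plate; needs 2 to 8 N to slide. Origin on its underside below the sensor's nest; axes as the fixture's. Nose at x +18 mm, tail at x -155 mm. Fully home, its origin is at x +70 mm in the fixture's frame; it starts 25 to 55 mm short of that.
- window (a point): Centre of the rectangular window in the guard's top sheet, at its upper face: (30, 0, 95) mm in the fixture's frame. The opening is 72 mm along the fixture's x (-6 to +66 mm) and 66 mm along y (-33 to +33 mm). Axes as fixture.
- push_tab (a point): Point on the outer (front) face of the push tab at the carrier's tail, 40 mm above the bench, on the centre line. The tab is an upright plate 44 mm wide, 8 mm thick, its top 62 mm above the bench. Push it along the fixture's +x. With the carrier home this face is at x -85 mm in the fixture's frame, 60 mm in front of the guard.
- sensor: Grey hexagonal pressure sensor cell, 19 x 21 x 27 mm, standing loose in the square nest of the carrier (nest walls 9 mm up its sides). Origin at the centre of its underside, 6 mm above the carrier's underside.
- paddle (a point): Black plate 30 x 34 mm at the lever's end, seen through the window. Point at the centre of its upper face: lever up, (30, 0, 71) mm in the fixture's frame, 21 mm below the underside of the guard's top sheet; fully down, 15 mm lower, on a fixed stop. Sprung: about 3 N starts it, about 10 N at its centre holds it fully down; springs back when let go.
- lever (a joint): Lever angle, rad: 0 up, 0.18 fully down (hinge across the fixture at x +115 mm, z 63 mm; the paddle is 85 mm in front of it).
- seal_foot: Sprung rubber foot of 16 mm diameter under the lever, above (70, 0) mm in the fixture's frame, 5 mm above the top of a sensor that is home. Origin at the centre of its underside. It presses on the sensor with about 6 N when the lever is fully down.
- spare_1: Loose spare sensor cell, same as the sensor, standing on the bench beside the fixture; leave alone. Origin at the centre of its underside.
- spare_2: Second loose spare sensor cell on the bench beside the fixture; leave alone. Origin at the centre of its underside.
- plug: Black test plug, 19 x 55 x 19 mm, lying on the bench on the other side of the fixture; leave alone. Origin at the centre of its underside.
- ring: Steel ring gauge, 40 mm in diameter, 14 mm high, lying beside the fixture; leave alone. Origin at the centre of its underside.
Not all that is in view belongs to the job. What is shaped like the carrier but blue or turquoise is not meant.

How it is judged:
By the outcome, as a careful person would: the job done as asked, in the order asked, and still so for the second after the job is handed in, while the arm keeps its last pose, push and grip.
It also fails if it takes over 38 s, if anything falls off the work surface, if the arm or the gripper's body presses on something with over 40 N, if the wrist force passes 120 N, or if a joint passes its speed limit or range.

## Working session

There is one attempt and no reset: what is moved stays moved. The work goes in short steps, Python scripts to look and compute and a tool call to move; the robot and the scene stay as the last step left them, time stands still between calls to the robot, and variables do not carry over. Pictures are saved under pics/ and viewed, and the job is handed in when it is done.

Besides the shell and the picture viewer there is one more tool, called after "Emit:" in YAML: its name, and indented under it one key for each argument. send_rows: Moves the arm, as the interface text tells. Its arguments: {"type":"object","properties":{"commands":{"type":"array"},"newtons":{"type":"number"}},"required":["commands"]}

```bash
mkdir -p pics; ls; python3 - <<'E'
from plant import telemetry, cams, job, r
import cv2
s=telemetry.get_state()
for k in s: print(k,s[k])
for n in ("side","top","wrist"):
    d=cams.snapshot(n); cv2.imwrite(f"pics/{n}0.png",d["image"])
    print(n,d["intrinsics"],d["world_to_cam"])
E
```

```text
pics
clock 0.0
q [ 1.37679633  0.69001832 -0.19452054  1.56634276  0.15733828  0.90249091
 -0.21509438]
qd [-0.00018796  0.00061487  0.00044824 -0.00172726  0.00130438  0.00075
  0.00105738]
joint_torque [ 3.75603095e-04 -5.27566946e+01 -1.26753263e+00 -1.53427291e+01
 -5.28158667e-02  6.41698076e-03  1.86257716e-04]
tool_pos [ 0.14094998 -0.60824911  0.23788912]
eef_rot [-0.70239051 -0.08105287  0.70264938 -0.07976129]
contact_force [0.55997078 0.22843912 0.71340043]
moment [-0.02816255 -0.03769868 -0.02547547]
opening 1.001386342104126
side [[418.85340053   0.         281.58041827]
 [  0.         418.85340053 209.82368432]
 [  0.           0.           1.        ]] [[-0.47923483 -0.87752684  0.01675182  0.34323822]
 [-0.37442148  0.18714206 -0.90817752  0.28876263]
 [ 0.79381518 -0.44150254 -0.41824989  0.59583694]
 [ 0.          0.          0.          1.        ]]
top [[476.12128257   0.         276.58994016]
 [  0.         476.12128257 206.48925502]
 [  0.           0.           1.        ]] [[ 0.01897687 -0.99978797 -0.00799386  0.02294326]
 [-0.98551895 -0.01735738 -0.1686746   0.63383119]
 [ 0.16850008  0.01107902 -0.98563938  1.06530189]
 [ 0.          0.          0.          1.        ]]
wrist [[333.26737125   0.         278.05095025]
 [  0.         333.26737125 205.36010993]
 [  0.           0.           1.        ]] [[ 0.22649653 -0.97401051 -0.00168935 -0.62327887]
 [-0.93539535 -0.21799983  0.27840908 -0.03970991]
 [-0.27154165 -0.06147848 -0.9604611   0.38927488]
 [ 0.          0.          0.          1.        ]]
```

View pics/side0.png

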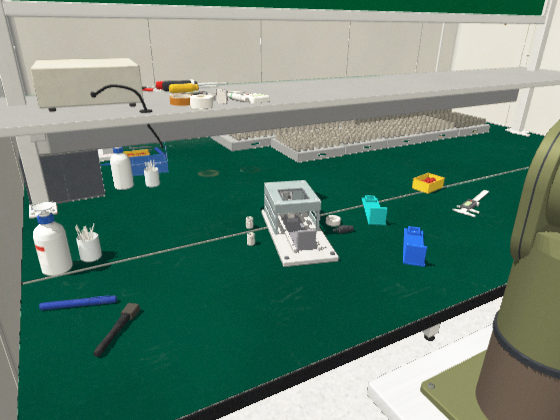

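View pics/top0.png

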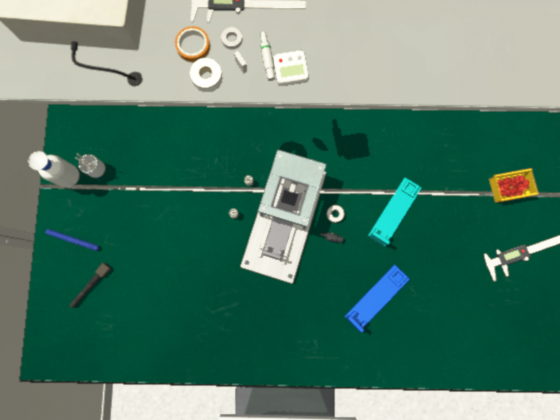

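View pics/wrist0.png

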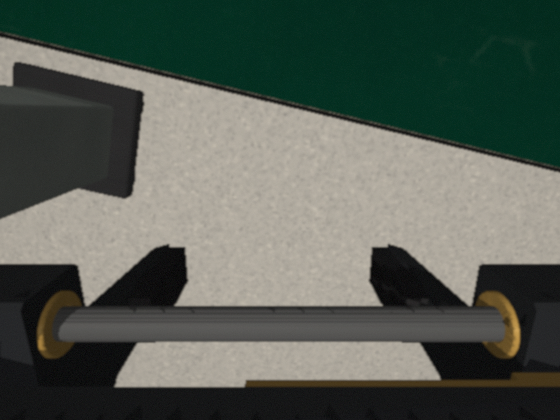

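The fixture is seen in the top view at about (285,215) and in the side view at about (297,225). I'll enlarge both.

```bash
python3 - <<'E'
import cv2
a=cv2.imread("pics/top0.png")[140:290,220:360]; cv2.imwrite("pics/top0c.png",cv2.resize(a,None,fx=4,fy=4,interpolation=cv2.INTER_CUBIC))
a=cv2.imread("pics/side0.png")[170:270,230:360]; cv2.imwrite("pics/side0c.png",cv2.resize(a,None,fx=6,fy=6,interpolation=cv2.INTER_CUBIC))
E
```

```text
(no output)
```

View pics/top0c.png

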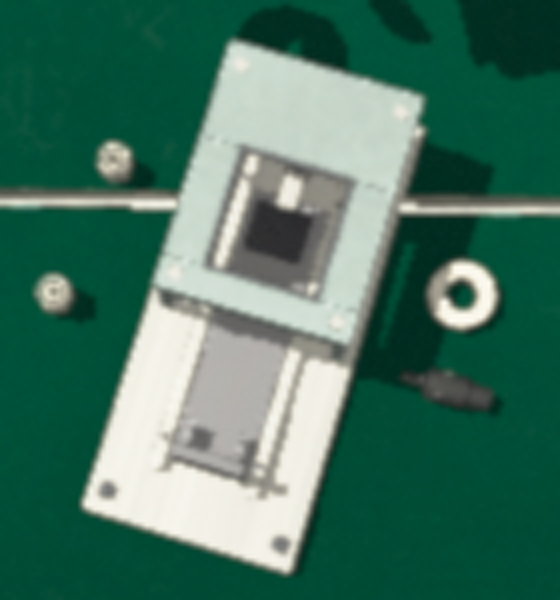

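View pics/side0c.png

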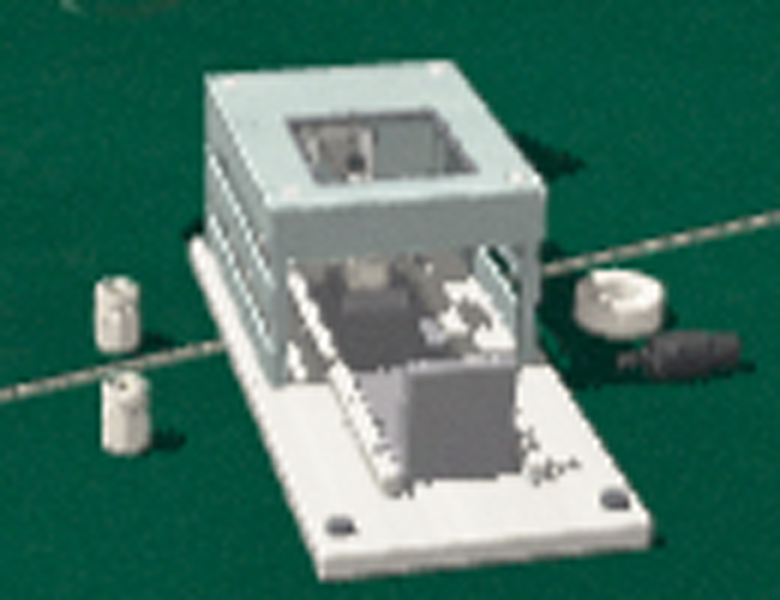

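The top view shows the fixture turned to the right (yaw negative), with its plate corners, guard corners and window corners readable. I'll fit the pose to both views.

```bash
cat > h.py <<'E'
import numpy as np, cv2
from scipy.optimize import least_squares
def proj(d,P):
    P=np.atleast_2d(P); T=d["world_to_cam"]; K=d["intrinsics"]
    c=P@T[:3,:3].T+T[:3,3]; u=c@K.T; return u[:,:2]/u[:,2:]
def fix(p,P):
    P=np.atleast_2d(P).astype(float); c,s=np.cos(p[2]),np.sin(p[2])
    return np.c_[p[0]+c*P[:,0]-s*P[:,1],p[1]+s*P[:,0]+c*P[:,1],P[:,2]]
E
python3 - <<'E'
from h import *
from plant import cams
T=cams.snapshot("top");S=cams.snapshot("side")
def up(px,o,f): return (np.array(px,float)+.5)/f-.5+np.array(o)
m=1e-3*np.array
obj=1e-3*np.array
tp=[((84,507),(-155,65,12)),((293,574),(-155,-65,12)),((230,40),(125,58,95)),((425,97),(125,-58,95)),((160,288),(-25,58,95)),((350,345),(-25,-58,95)),
 ((240,147),(66,33,95)),((355,182),(66,-33,95)),((320,297),(-6,-33,95)),((207,266),(-6,33,95))]
sp=[((320,558),(-155,65,12)),((648,520),(-155,-65,12)),((207,75),(125,58,95)),((455,62),(125,-58,95)),((545,190),(-25,-58,95)),((272,210),(-25,58,95)),
((288,120),(66,33,95)),((432,110),(66,-33,95)),((480,172),(-6,-33,95)),((318,184),(-6,33,95))]
ut=np.array([up(a,(220,140),4) for a,_ in tp]);us=np.array([up(a,(230,170),6) for a,_ in sp])
Pt=np.array([b for _,b in tp])/1e3;Ps=np.array([b for _,b in sp])/1e3
def f(p): return np.r_[(proj(T,fix(p,Pt))-ut).ravel(),(proj(S,fix(p,Ps))-us).ravel()]
for mode in ("both","top","side"):
    g={"both":f,"top":lambda p:f(p)[:20],"side":lambda p:f(p)[20:]}[mode]
    q=least_squares(g,[.6,-.02,-.28],loss="soft_l1"); print(mode,q.x,np.degrees(q.x[2]))
    if mode=="both": print(f(q.x).reshape(-1,2).round(1)); p=q.x; np.save("fix.npy",p)
# tab top edge outer: side crop points
tab=np.array([up((408,367),(230,170),6),up((515,367),(230,170),6)]); 
tb=np.array([up((170,462),(220,140),4),up((240,475),(220,140),4)])
for x in range(-150,-100,5):
    print(x,(proj(S,fix(p,np.array([[x,22,62],[x,-22,62]])/1e3))*6-np.array([230,170])*6).round().tolist(),(proj(T,fix(p,np.array([[x,22,62],[x,-22,62]])/1e3))*4-np.array([220,140])*4).round().tolist())
E
```

```text
Traceback (most recent call last):
TypeError: unsupported operand type(s) for *: 'float' and 'builtin_function_or_method'
```

```bash
cat > fit.py <<'E'
from h import *
from plant import cams
T=cams.snapshot("top");S=cams.snapshot("side")
def up(px,o,f): return (np.array(px,float)+.5)/f-.5+np.array(o)
tp=[((84,507),(-155,65,12)),((293,574),(-155,-65,12)),((230,40),(125,58,95)),((425,97),(125,-58,95)),((160,288),(-25,58,95)),((350,345),(-25,-58,95)),
 ((240,147),(66,33,95)),((355,182),(66,-33,95)),((320,297),(-6,-33,95)),((207,266),(-6,33,95))]
sp=[((320,558),(-155,65,12)),((648,520),(-155,-65,12)),((207,75),(125,58,95)),((455,62),(125,-58,95)),((545,190),(-25,-58,95)),((272,210),(-25,58,95)),
((288,120),(66,33,95)),((432,110),(66,-33,95)),((480,172),(-6,-33,95)),((318,184),(-6,33,95))]
ut=np.array([up(a,(220,140),4) for a,_ in tp]);us=np.array([up(a,(230,170),6) for a,_ in sp])
Pt=np.array([b for _,b in tp])/1e3;Ps=np.array([b for _,b in sp])/1e3
def f(p): return np.r_[(proj(T,fix(p,Pt))-ut).ravel(),(proj(S,fix(p,Ps))-us).ravel()]
for mode in ("both","top","side"):
    g={"both":f,"top":lambda p:f(p)[:20],"side":lambda p:f(p)[20:]}[mode]
    q=least_squares(g,[.6,-.02,-.28],loss="soft_l1"); print(mode,q.x,np.degrees(q.x[2]))
    if mode=="both": print(f(q.x).reshape(-1,2).round(1)); p=q.x; np.save("fix.npy",p)
for x in range(-150,-100,5):
    print(x,(proj(S,fix(p,np.array([[x,22,62],[x,-22,62]])/1e3))*6-np.array([230,170])*6).round().tolist(),(proj(T,fix(p,np.array([[x,22,62],[x,-22,62]])/1e3))*4-np.array([220,140])*4).round().tolist())
E
python3 fit.py
```

```text
both [ 0.62337779  0.01284968 -0.28282534] -16.204698137437955
[[-0.1  0.5]
 [-0.4  0.1]
 [ 0.7  0. ]
 [ 0.2  0.1]
 [-1.5 -0.8]
 [ 0.2  0.1]
 [ 1.   0.2]
 [-0.1 -0.3]
 [-0.5  0.8]
 [-0.1  0. ]
 [ 0.2 -0.7]
 [ 1.1 -0.1]
 [-0.3  0.1]
 [-0.7 -0.3]
 [ 0.4 -0.6]
 [-0.1 -0.5]
 [-0.4 -0.1]
 [-0.1 -0. ]
 [-0.7  0.2]
 [ 0.6  0. ]]
top [ 0.62352863  0.01282432 -0.27694762] -15.867929896606357
side [ 0.62236721  0.013343   -0.29145383] -16.699074184944678
-150 [[432.0, 416.0], [547.0, 405.0]] [[149.0, 518.0], [223.0, 541.0]]
-145 [[429.0, 409.0], [543.0, 399.0]] [[152.0, 509.0], [225.0, 532.0]]
-140 [[425.0, 403.0], [539.0, 393.0]] [[154.0, 501.0], [228.0, 524.0]]
-135 [[422.0, 397.0], [535.0, 386.0]] [[157.0, 492.0], [230.0, 515.0]]
-130 [[419.0, 390.0], [531.0, 380.0]] [[160.0, 484.0], [233.0, 507.0]]
-125 [[415.0, 384.0], [527.0, 374.0]] [[162.0, 476.0], [236.0, 499.0]]
-120 [[412.0, 378.0], [524.0, 368.0]] [[165.0, 467.0], [238.0, 490.0]]
-115 [[408.0, 372.0], [520.0, 362.0]] [[168.0, 459.0], [241.0, 482.0]]
-110 [[405.0, 366.0], [516.0, 356.0]] [[170.0, 451.0], [243.0, 473.0]]
-105 [[402.0, 360.0], [512.0, 350.0]] [[173.0, 442.0], [246.0, 465.0]]
```

```bash
cat > st.py <<'E'
from h import *
from plant import telemetry
from scipy.spatial.transform import Rotation as R
p=np.load("fix.npy"); s=telemetry.get_state(); t=s["tool_pos"]; A=R.from_quat(s["eef_rot"]); M=A.as_matrix()
c,n=np.cos(p[2]),np.sin(p[2])
d=t-np.array([p[0],p[1],0]); 
print("clk %.2f"%s["clock"],"world",np.round(t*1e3,1),"fixture mm",np.round(1e3*np.array([c*d[0]+n*d[1],-n*d[0]+c*d[1],d[2]]),1),"open %.2f"%s["opening"])
F=s["contact_force"];print("F fix",np.round([c*F[0]+n*F[1],-n*F[0]+c*F[1],F[2]],1))
for sg in (1,-1):
    y=sg*np.array([-n,c,0]); x=np.array([0,0,-1.]); D=np.c_[x,y,np.cross(x,y)]
    rv=(R.from_matrix(D)*A.inv()).as_rotvec(); print("sg",sg,"rotvec/90deg",np.round(rv/(np.pi/2),4))
E
python3 st.py; python3 - <<'E'
from h import *
from plant import telemetry,cams
from scipy.spatial.transform import Rotation as R
s=telemetry.get_state();d=cams.snapshot("wrist");T=d["world_to_cam"]
c=-T[:3,:3].T@T[:3,3];M=R.from_quat(s["eef_rot"]).as_matrix()
print(M.round(2),"cam in tool",M.T@(c-s["tool_pos"]),"opt axis in tool",M.T@T[2,:3])
print(s["q"][6])
p=np.load("fix.npy");print(fix(p,[[-114,0,35],[-135,0,35],[-150,0,35],[30,0,95]]*np.array([1e-3])))
E
```

```text
clk 0.35 world [ 141.2 -608.7  238.5] fixture mm [-289.6 -731.4  238.5] open 1.00
F fix [-0.1 -0.5 -0.1]
sg 1 rotvec/90deg [-0.0000e+00 -3.0000e-04  1.6749e+00]
sg -1 rotvec/90deg [-3.000e-04  0.000e+00 -3.251e-01]
[[-0.    0.23 -0.97]
 [ 0.   -0.97 -0.23]
 [-1.   -0.    0.  ]] cam in tool [-0.14590019 -0.0007802  -0.07066545] opt axis in tool [9.60491733e-01 1.35512459e-04 2.78308485e-01]
-0.21510630481665124
[[0.51390692 0.04466364 0.035     ]
 [0.49374124 0.05052411 0.035     ]
 [0.47933717 0.05471015 0.035     ]
 [0.65218592 0.00447758 0.095     ]]
```

Emit:
send_rows:
  commands: [0.15, 0.14, 0, 0, 0, -0.027, 1, 0.15, 0.14, 0, 0, 0, -0.027, 1, 0.15, 0.14, 0, 0, 0, -0.027, 1, 0.15, 0.14, 0, 0, 0, -0.027, 1, 0.15, 0.14, 0, 0, 0, -0.027, 1, 0.15, 0.14, 0, 0, 0, -0.027, 1, 0.06, 0.18, 0, 0, 0, -0.027, 1, 0.06, 0.18, 0, 0, 0, -0.027, 1, 0.06, 0.18, 0, 0, 0, -0.027, 1, 0.06, 0.18, 0, 0, 0, -0.027, 1, 0.06, 0.18, 0, 0, 0, -0.027, 1, 0.06, 0.18, 0, 0, 0, -0.027, 1]
  newtons: 20

```text
clock: 1.6
tool_pos: [0.4536, -0.1258, 0.2398]
eef_rot: [0.7, -0.115, -0.697, -0.11]
contact_force: [1.5, -0.3, -0.5]
opening: 0.006
```

```bash
python3 st.py
```

```text
clk 1.60 world [ 453.6 -125.8  239.8] fixture mm [-124.4 -180.5  239.8] open 0.01
F fix [ 1.5  0.2 -0.5]
sg 1 rotvec/90deg [ 0.0033 -0.0082 -1.9766]
sg -1 rotvec/90deg [0.0053 0.0021 0.0233]
```

Emit:
send_rows:
  commands: [0.02, 0.18, 0, 0.001, 0, 0.006, 1, 0.02, 0.18, 0, 0.001, 0, 0.006, 1, 0.02, 0.18, 0, 0.001, 0, 0.006, 1, 0.02, 0.18, 0, 0.001, 0, 0.006, 1, 0, 0, 0, 0, 0, 0, 1]

```text
clock: 2.1
tool_pos: [0.477, 0.0712, 0.2409]
eef_rot: [0.704, -0.092, -0.697, -0.096]
contact_force: [-0.7, 0.8, 0.4]
opening: 0.007
```

```bash
python3 st.py; python3 - <<'E'
from plant import cams; import cv2
d=cams.snapshot("wrist"); cv2.imwrite("pics/w1.png",d["image"])
import pickle; pickle.dump(d,open("w1.pkl","wb"))
E
```

```text
clk 2.10 world [477.   71.2 240.9] fixture mm [-156.8   15.2  240.9] open 0.01
F fix [-0.9  0.6  0.4]
sg 1 rotvec/90deg [-0.0102 -0.0034  1.99  ]
sg -1 rotvec/90deg [-0.0021  0.0065 -0.0099]
```

View pics/w1.png

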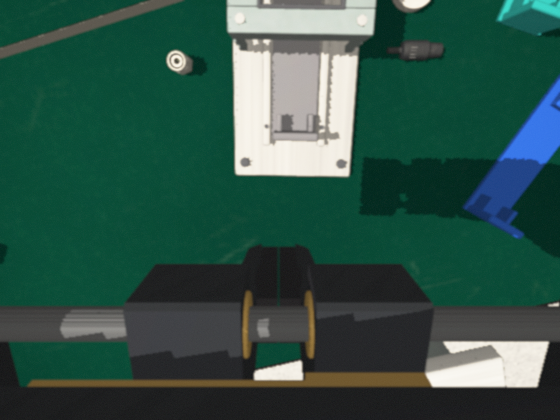

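The wrist view shows the plate's front corners at about (234,174) and (350,177), and the tab at (297,136). I'll enlarge it and add these points to the fit.

```bash
python3 - <<'E'
import cv2
a=cv2.imread("pics/w1.png")[0:190,215:395]; cv2.imwrite("pics/w1c.png",cv2.resize(a,None,fx=4,fy=3.15789,interpolation=cv2.INTER_CUBIC) if 0 else cv2.resize(a[0:190],None,fx=3,fy=3,interpolation=cv2.INTER_CUBIC))
E
```

```text
(no output)
```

View pics/w1c.png

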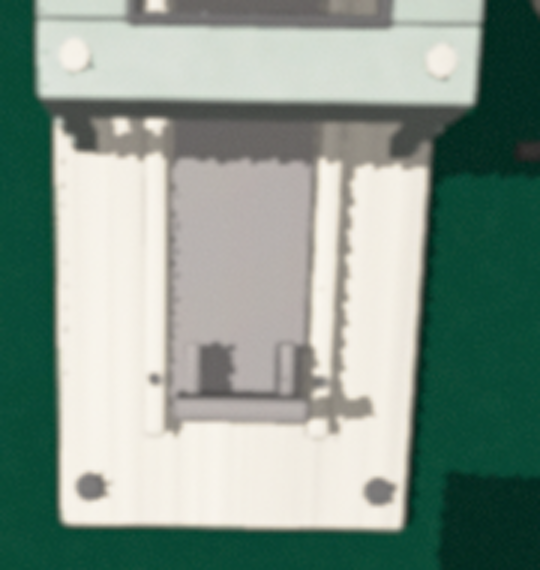

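```bash
cat >> fit.py <<'E'
import pickle
W=pickle.load(open("w1.pkl","rb"))
wp=[((60,525),(-155,65,12)),((404,529),(-155,-65,12)),((40,96),(-25,58,95)),((474,104),(-25,-58,95)),((131,20),(-6,33,95)),((391,25),(-6,-33,95))]
uw=np.array([up(a,(215,0),3) for a,_ in wp]);Pw=np.array([b for _,b in wp])/1e3
g=lambda p:(proj(W,fix(p,Pw))-uw).ravel()
q=least_squares(g,p);print("wrist",q.x,np.degrees(q.x[2]),g(q.x).reshape(-1,2).round(1).tolist())
q=least_squares(lambda p:np.r_[f(p),g(p)],p,loss="soft_l1");print("all",q.x,np.degrees(q.x[2]),g(q.x).reshape(-1,2).round(1).tolist())
np.save("fix.npy",q.x)
for x in range(-130,-100,4): print(x,(3*proj(W,fix(q.x,np.array([[x,22,62],[x,-22,62]])/1e3))-[645,0]).round().tolist())
E
python3 fit.py|tail -10; python3 st.py
```

```text
wrist [ 0.62132134  0.01387019 -0.28432073] -16.290377725733883 [[0.5, -0.2], [-0.3, 0.6], [-0.3, 0.4], [0.7, 0.4], [0.8, -0.5], [-1.3, -0.6]]
all [ 0.62172701  0.01372554 -0.28380604] -16.260888066830347 [[0.6, -0.5], [-0.1, 0.2], [-0.3, -0.1], [0.8, -0.2], [0.8, -1.1], [-1.2, -1.3]]
-130 [[172.0, 476.0], [307.0, 479.0]]
-126 [[172.0, 464.0], [308.0, 466.0]]
-122 [[172.0, 452.0], [308.0, 454.0]]
-118 [[172.0, 439.0], [309.0, 442.0]]
-114 [[172.0, 427.0], [309.0, 429.0]]
-110 [[172.0, 414.0], [310.0, 416.0]]
-106 [[173.0, 401.0], [311.0, 404.0]]
-102 [[173.0, 388.0], [311.0, 391.0]]
clk 2.25 world [476.1  62.4 240.8] fixture mm [-153.4    5.9  240.8] open 0.00
F fix [ 0.1 -0.4 -1.2]
sg 1 rotvec/90deg [-0.0083  0.0021  1.9973]
sg -1 rotvec/90deg [ 0.0013  0.0053 -0.0026]
```

Emit:
send_rows:
  commands: [0.005, -0.02, -0.16, 0.001, 0.005, -0.003, 1, 0, 0, -0.16, 0, 0, 0, 1, 0, 0, -0.16, 0, 0, 0, 1, 0, 0, -0.16, 0, 0, 0, 1, 0, 0, -0.12, 0, 0, 0, 1, 0, 0, 0, 0, 0, 0, 1, 0, 0, 0, 0, 0, 0, 1]

```text
clock: 2.95
tool_pos: [0.4806, 0.0404, 0.0479]
eef_rot: [0.702, -0.111, -0.695, -0.107]
contact_force: [-0.5, 0.4, 0.4]
opening: 0.007
```

```bash
python3 st.py
```

```text
clk 2.95 world [480.6  40.4  47.9] fixture mm [-143.   -13.9   47.9] open 0.01
F fix [-0.6  0.2  0.4]
sg 1 rotvec/90deg [ 0.0099 -0.0073 -1.983 ]
sg -1 rotvec/90deg [0.0047 0.0064 0.017 ]
```

Emit:
send_rows:
  commands: [0.012, 0.045, -0.04, 0.005, 0.006, 0.017, 1, 0, 0, 0, 0, 0, 0, 1, 0, 0, 0, 0, 0, 0, 1]

```text
clock: 3.25
tool_pos: [0.4865, 0.0511, 0.0409]
eef_rot: [0.702, -0.099, -0.698, -0.101]
contact_force: [0.4, -0.7, -0.1]
opening: 0.006
```

```bash
python3 st.py
```

```text
clk 3.25 world [486.5  51.1  40.9] fixture mm [-140.3   -2.    40.9] open 0.01
F fix [ 0.6 -0.6 -0.1]
sg 1 rotvec/90deg [ 6.4000e-03  1.3000e-03 -1.9997e+00]
sg -1 rotvec/90deg [-0.0008  0.0041  0.0003]
```

Emit:
send_rows:
  commands: [0.021, -0.002, -0.005, 0, 0.003, 0, 1, 0.019, -0.0055, 0, 0, 0, 0, 1, 0.019, -0.0055, 0, 0, 0, 0, 1, 0.019, -0.0055, 0, 0, 0, 0, 1, 0.015, -0.0045, 0, 0, 0, 0, 1, 0.015, -0.0045, 0, 0, 0, 0, 1]

```text
clock: 3.85
tool_pos: [0.5142, 0.0447, 0.0416]
eef_rot: [-0.7, 0.099, 0.7, 0.1]
contact_force: [-2.6, 0.1, 2.7]
opening: 0.006
```

```bash
python3 st.py
```

```text
clk 3.85 world [514.2  44.7  41.6] fixture mm [-111.9   -0.4   41.6] open 0.01
F fix [-2.5 -0.7  2.7]
sg 1 rotvec/90deg [ 6.0000e-04 -2.0000e-03  1.9991e+00]
sg -1 rotvec/90deg [-0.0013 -0.0004 -0.0009]
```

Contact, pushing at about 2.5 N. I'll continue.

Emit:
send_rows:
  commands: [0.015, -0.0045, 0, 0, 0, 0, 1, 0.015, -0.0045, 0, 0, 0, 0, 1, 0.015, -0.0045, 0, 0, 0, 0, 1]

```text
clock: 4.15
tool_pos: [0.5242, 0.0413, 0.0414]
eef_rot: [-0.698, 0.099, 0.702, 0.1]
contact_force: [-3.3, 0.4, 2.4]
opening: 0.007
```

Emit:
send_rows:
  commands: [0.015, -0.0045, 0, 0, 0, 0, 1, 0.015, -0.0045, 0, 0, 0, 0, 1]

```text
clock: 4.35
tool_pos: [0.5307, 0.0391, 0.0413]
eef_rot: [-0.697, 0.099, 0.703, 0.1]
contact_force: [-9.2, 3.4, 9.0]
opening: 0.003
```

```bash
python3 st.py
```

```text
clk 4.35 world [530.7  39.1  41.3] fixture mm [-94.5  -1.1  41.3] open 0.00
F fix [-9.8  0.7  9. ]
sg 1 rotvec/90deg [ 0.0082 -0.0024  1.9986]
sg -1 rotvec/90deg [-0.0015 -0.0052 -0.0014]
```

Emit:
send_rows:
  commands: [0.02, -0.006, 0, 0, 0.005, 0, 1, 0.02, -0.006, 0, 0, 0, 0, 1, 0.024, -0.007, 0, 0, 0, 0, 1]

```text
clock: 4.65
tool_pos: [0.5299, 0.0389, 0.0408]
eef_rot: [-0.682, 0.098, 0.719, 0.097]
contact_force: [-13.7, 5.6, 12.2]
opening: 0.004
```

```bash
python3 st.py; python3 - <<'E'
from plant import cams; import cv2
for n,(a,b,c,e) in {"top":(140,290,220,360),"side":(170,270,230,360)}.items():
    d=cams.snapshot(n)["image"]; cv2.imwrite(f"pics/{n}2.png",cv2.resize(d[a:b,c:e],None,fx=4,fy=4,interpolation=cv2.INTER_CUBIC))
cv2.imwrite("pics/w2.png",cams.snapshot("wrist")["image"])
E
```

```text
clk 4.65 world [529.9  38.9  40.8] fixture mm [-95.2  -1.5  40.8] open 0.00
F fix [-14.7   1.5  12.2]
sg 1 rotvec/90deg [ 0.0518 -0.0064  1.9945]
sg -1 rotvec/90deg [-0.0041 -0.033  -0.0049]
```

View pics/side2.png

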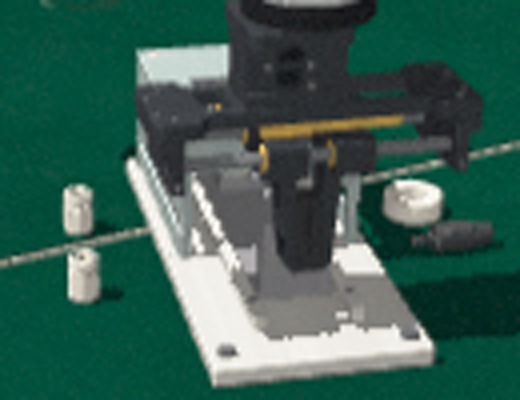

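View pics/w2.png

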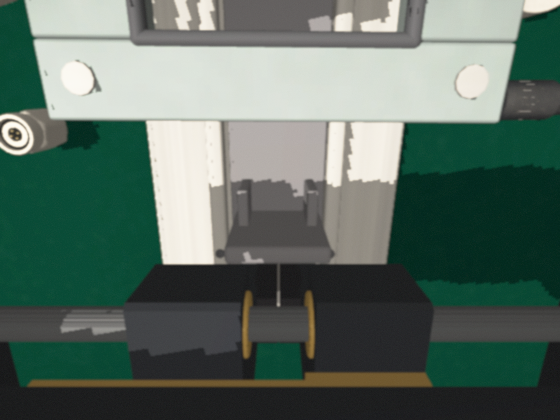

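Emit:
send_rows:
  commands: [-0.03, 0.009, 0, -0.003, -0.01, -0.003, 1, -0.04, 0.012, 0, 0, -0.01, 0, 1, -0.06, 0.018, 0, 0, -0.005, 0, 1, -0.06, 0.018, 0.1, 0, 0, 0, 1, 0, 0, 0.16, 0, 0, 0, 1, 0, 0, 0.16, 0, 0, 0, 1, 0, 0, 0.16, 0, 0, 0, 1, 0, 0, 0.16, 0, 0, 0, 1, 0, 0, 0, 0, 0, 0, 1]

```text
clock: 5.7
tool_pos: [0.4935, 0.0519, 0.2331]
eef_rot: [0.705, -0.099, -0.695, -0.102]
contact_force: [1.2, -0.1, 0.3]
opening: 0.002
```

```bash
python3 st.py; cat > look.py <<'E'
import sys,pickle,cv2
from plant import cams
k=sys.argv[1]; d=cams.snapshot("wrist"); pickle.dump(d,open(k+".pkl","wb")); cv2.imwrite(f"pics/{k}.png",d["image"])
E
python3 look.py w3
```

```text
clk 5.70 world [493.5  51.9 233.1] fixture mm [-133.8    0.7  233.1] open 0.00
F fix [1.2 0.3 0.3]
sg 1 rotvec/90deg [ 0.0134  0.002  -1.999 ]
sg -1 rotvec/90deg [-0.0013  0.0085  0.001 ]
```

View pics/w3.png

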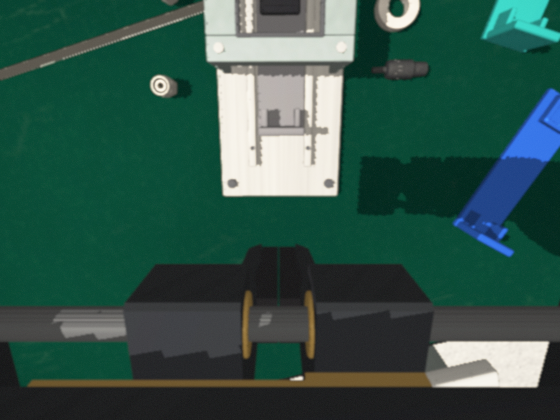

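```bash
python3 - <<'E'
from h import *
import pickle
W=pickle.load(open("w3.pkl","rb")); p=np.load("fix.npy")
a=cv2.resize(W["image"][0:200,200:360],None,fx=4,fy=4,interpolation=cv2.INTER_CUBIC)[:600]
cv2.imwrite("pics/w3c.png",a)
q=lambda P:(4*proj(W,fix(p,np.array(P)/1e3))-[800,0]).round().tolist()
print("plate",q([[-155,65,12],[-155,-65,12]]),"guard",q([[-25,58,95],[-25,-58,95]]),"rail",q([[-120,30,22],[-120,-30,22]]))
for x in (-93,-89,-85,-81): print(x,q([[x,22,62],[x,-22,62]]))
E
```

```text
plate [[91.0, 781.0], [549.0, 781.0]] guard [[28.0, 243.0], [614.0, 242.0]] rail [[209.0, 664.0], [431.0, 664.0]]
-93 [[227.0, 576.0], [413.0, 576.0]]
-89 [[226.0, 558.0], [414.0, 558.0]]
-85 [[226.0, 541.0], [414.0, 541.0]]
-81 [[226.0, 524.0], [414.0, 523.0]]
```

View pics/w3c.png

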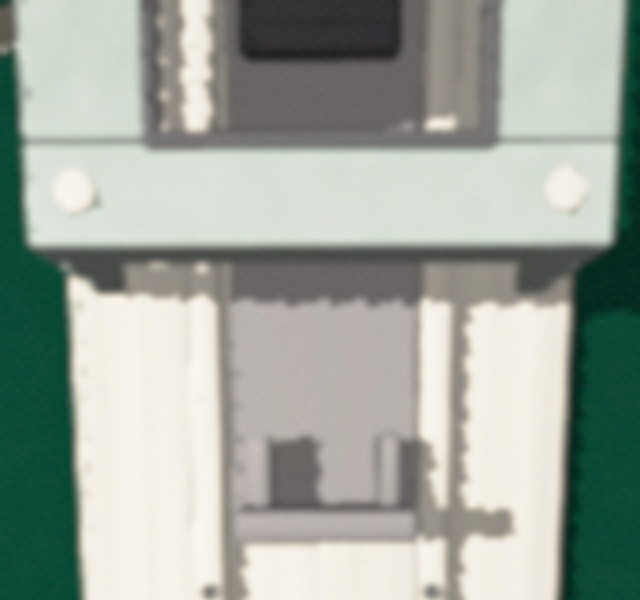

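The tab's outer edge is at about row 539 of the crop, which is x ≈ -85, so the carrier is home, and the guard edge agrees with the fit. Before moving over the window I'll check where the overhead shelf is.

```bash
python3 - <<'E'
from h import *
from plant import cams
T=cams.snapshot("top");S=cams.snapshot("side")
# front edge of shelf: top ~ (277,105) any y; side: lines (280,108)? lower front lip
for sp in ((280,103),(280,125)):
  def f(v):
    # X,Z,ya,yb
    return np.r_[proj(T,[[v[0],v[2],v[1]]])[0]-[277,105],proj(S,[[v[0],v[3],v[1]]])[0]-sp]
  print(least_squares(f,[.9,.4,0,0]).x)
p=np.load("fix.npy");print(fix(p,np.array([[30,0,95]])/1e3))
E
```

```text
[ 0.78683598  0.29888134  0.0347148  -0.02809496]
[ 0.81304916  0.23312533  0.03567846 -0.04342893]
[[0.65052691 0.0053252  0.095     ]]
```

Emit:
send_rows:
  commands: [0.12, -0.035, 0, 0, 0.004, 0, 1, 0.12, -0.035, 0, 0, 0.004, 0, 1, 0.12, -0.035, 0, 0, 0, 0, 1, 0.11, -0.035, 0, 0, 0, 0, 1, 0.06, -0.02, 0, 0, 0, 0, 1, 0, 0, 0, 0, 0, 0, 1, 0, 0, 0, 0, 0, 0, 1]

```text
clock: 6.55
tool_pos: [0.6198, 0.009, 0.2136]
eef_rot: [-0.688, 0.103, 0.712, 0.097]
contact_force: [0.8, 0.8, 0.4]
opening: 0.004
```

```bash
python3 st.py; python3 look.py w4
```

```text
clk 6.55 world [619.8   9.  213.6] fixture mm [ -0.5  -5.1 213.6] open 0.00
F fix [0.5 1.  0.4]
sg 1 rotvec/90deg [0.0346 0.0025 1.9996]
sg -1 rotvec/90deg [ 0.0016 -0.022  -0.0001]
```

View pics/w4.png

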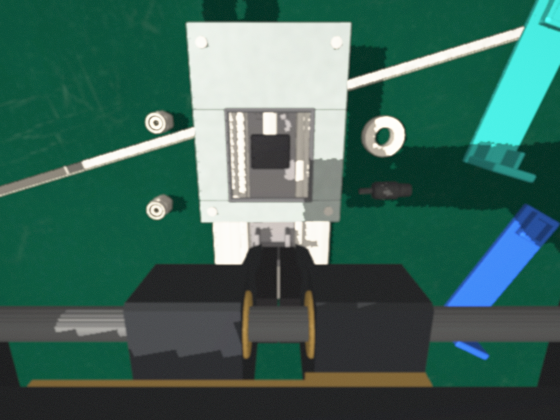

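Emit:
send_rows:
  commands: [0.06, -0.007, 0, 0.001, -0.012, 0, 1, 0.05, -0.007, -0.03, 0, -0.008, 0, 1, 0, 0, -0.08, 0, 0, 0, 1, 0, 0, -0.08, 0, 0, 0, 1, 0, 0, 0, 0, 0, 0, 1, 0, 0, 0, 0, 0, 0, 1]

```text
clock: 7.2
tool_pos: [0.6494, 0.007, 0.164]
eef_rot: [0.701, -0.099, -0.7, -0.099]
contact_force: [0.2, -0.2, 0.4]
opening: 0.005
```

```bash
python3 st.py; python3 - <<'E'
from h import *
import pickle
W=pickle.load(open("w4.pkl","rb")); p=np.load("fix.npy")
print("seen window (226,110),(313,108),(309,198),(233,200); predicted",proj(W,fix(p,np.array([[66,33,95],[66,-33,95],[-6,-33,95],[-6,33,95],[125,58,95],[125,-58,95],[45,17,71],[45,-17,71]])/1e3)).round(1).tolist())
a=cv2.resize(W["image"][10:220,180:360],None,fx=2.8,fy=2.8,interpolation=cv2.INTER_CUBIC);cv2.imwrite("pics/w4c.png",a)
E
```

```text
clk 7.20 world [649.4   7.  164. ] fixture mm [ 28.5   1.3 164. ] open 0.01
F fix [ 0.2 -0.1  0.4]
sg 1 rotvec/90deg [-1.500e-03  0.000e+00  1.998e+00]
sg -1 rotvec/90deg [ 0.     0.001 -0.002]
seen window (226,110),(313,108),(309,198),(233,200); predicted [[226.0, 108.8], [313.4, 108.9], [310.4, 199.8], [230.2, 200.1], [186.2, 20.9], [351.7, 21.6], [250.1, 133.8], [290.4, 133.8]]
```

View pics/w4c.png

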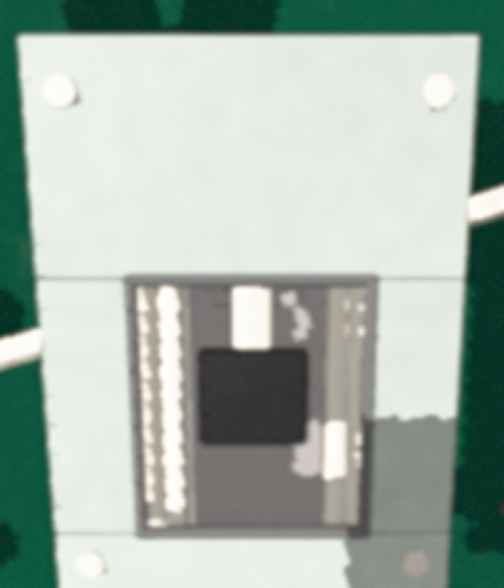

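Emit:
send_rows:
  commands: [0.004, -0.004, -0.05, 0, 0, 0, 1, 0, 0, -0.05, 0, 0, 0, 1, 0, 0, -0.05, 0, 0, 0, 1, 0, 0, -0.04, 0, 0, 0, 1, 0, 0, 0, 0, 0, 0, 1]

```text
clock: 7.7
tool_pos: [0.6517, 0.0062, 0.1143]
eef_rot: [0.702, -0.098, -0.698, -0.099]
contact_force: [-1.1, -0.1, -0.9]
opening: 0.004
```

```bash
python3 st.py
```

```text
clk 7.70 world [651.7   6.2 114.3] fixture mm [ 30.9   1.1 114.3] open 0.00
F fix [-1.1 -0.4 -0.9]
sg 1 rotvec/90deg [-4.9000e-03 -3.0000e-04  1.9978e+00]
sg -1 rotvec/90deg [-0.0002  0.0031 -0.0022]
```

Emit:
send_rows:
  commands: [0, -0.004, -0.05, 0, 0.002, 0, 1, 0, 0, -0.04, 0, 0, 0, 1, 0, 0, -0.04, 0, 0, 0, 1, 0, 0, 0, 0, 0, 0, 1]

```text
clock: 8.1
tool_pos: [0.6517, 0.005, 0.0788]
eef_rot: [0.701, -0.099, -0.7, -0.099]
contact_force: [0.1, -0.3, 0.3]
opening: 0.004
```

```bash
python3 st.py; python3 - <<'E'
from plant import cams; import cv2
d=cams.snapshot("side")["image"]; cv2.imwrite("pics/side5.png",cv2.resize(d[120:270,230:360],None,fx=4,fy=4,interpolation=cv2.INTER_CUBIC))
E
```

```text
clk 8.10 world [651.7   5.   78.8] fixture mm [31.2  0.  78.8] open 0.00
F fix [ 0.2 -0.2  0.3]
sg 1 rotvec/90deg [-1.5000e-03 -3.0000e-04  1.9978e+00]
sg -1 rotvec/90deg [-0.0002  0.0009 -0.0022]
```

View pics/side5.png

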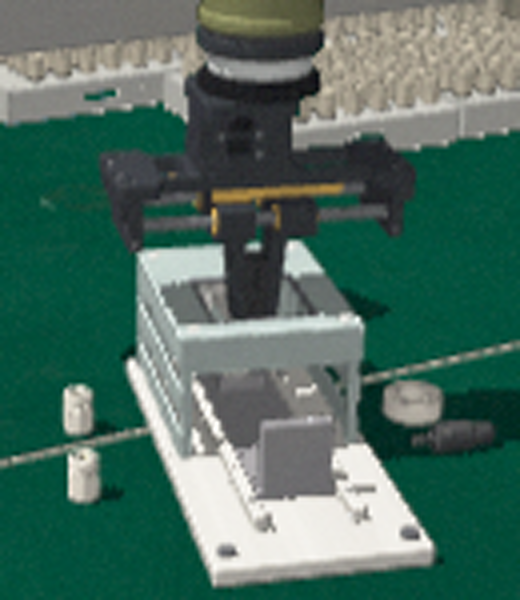

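Fingers are inside the window, clear all round. Pressing down now.

Emit:
send_rows:
  commands: [0, 0, -0.025, 0, 0, 0, 1, 0, 0, -0.025, 0, 0, 0, 1, 0, 0, -0.025, 0, 0, 0, 1]

```text
clock: 8.45
tool_pos: [0.6527, 0.0051, 0.0618]
eef_rot: [0.702, -0.098, -0.699, -0.099]
contact_force: [-3.0, 0.6, 8.6]
opening: 0.006
```

Emit:
send_rows:
  commands: [0, 0, -0.025, 0, 0, 0, 1, 0, 0, -0.025, 0, 0, 0, 1]

```text
clock: 8.65
tool_pos: [0.6532, 0.005, 0.0556]
eef_rot: [0.702, -0.099, -0.698, -0.1]
contact_force: [-20.3, 0.8, 65.3]
opening: 0.001
```

```bash
python3 st.py
```

```text
clk 8.65 world [653.2   5.   55.6] fixture mm [32.7  0.5 55.6] open 0.00
F fix [-19.7  -4.9  65.3]
sg 1 rotvec/90deg [-5.5000e-03 -7.0000e-04  1.9984e+00]
sg -1 rotvec/90deg [-0.0004  0.0035 -0.0016]
```

On the stop at z 55.6 mm, but with more force than needed; I'll ease it.

Emit:
send_rows:
  commands: [-0.004, 0.001, -0.007, 0, 0.002, 0, 1]

```text
clock: 8.75
tool_pos: [0.6529, 0.0051, 0.0579]
eef_rot: [0.702, -0.099, -0.699, -0.1]
contact_force: [-4.3, -0.3, 13.3]
opening: 0.003
```

```bash
python3 st.py
```

```text
clk 8.75 world [652.9   5.1  57.9] fixture mm [32.3  0.5 57.9] open 0.00
F fix [-4.  -1.5 13.3]
sg 1 rotvec/90deg [-4.6000e-03 -7.0000e-04  1.9986e+00]
sg -1 rotvec/90deg [-0.0004  0.0029 -0.0013]
```

Emit:
send_rows:
  commands: [0, 0, -0.014, 0, 0, 0, 1, 0, 0, -0.012, 0, 0, 0, 1]

```text
clock: 8.95
tool_pos: [0.653, 0.0051, 0.0572]
eef_rot: [0.702, -0.099, -0.698, -0.1]
contact_force: [-6.7, 0.7, 22.1]
opening: 0.005
```

```bash
python3 st.py
```

```text
clk 8.95 world [653.    5.1  57.2] fixture mm [32.4  0.5 57.2] open 0.00
F fix [-6.6 -1.2 22.1]
sg 1 rotvec/90deg [-6.4000e-03 -9.0000e-04  1.9989e+00]
sg -1 rotvec/90deg [-0.0006  0.0041 -0.0011]
```

```bash
python3 - <<'E'
from plant import cams; import cv2
for i in range(6): d=cams.snapshot("side")["image"]
cv2.imwrite("pics/side6.png",cv2.resize(d[150:270,230:360],None,fx=5,fy=5,interpolation=cv2.INTER_CUBIC))
E
python3 st.py; python3 look.py w6
```

```text
clk 9.25 world [653.    5.1  57.2] fixture mm [32.4  0.5 57.2] open 0.00
F fix [-7.3 -0.7 21.7]
sg 1 rotvec/90deg [-6.3000e-03 -8.0000e-04  1.9989e+00]
sg -1 rotvec/90deg [-0.0005  0.004  -0.0011]
```

View pics/side6.png

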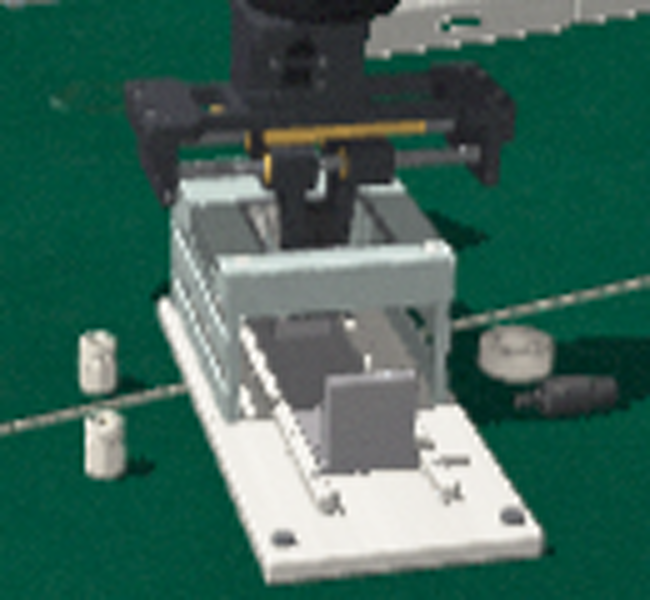

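View pics/w6.png

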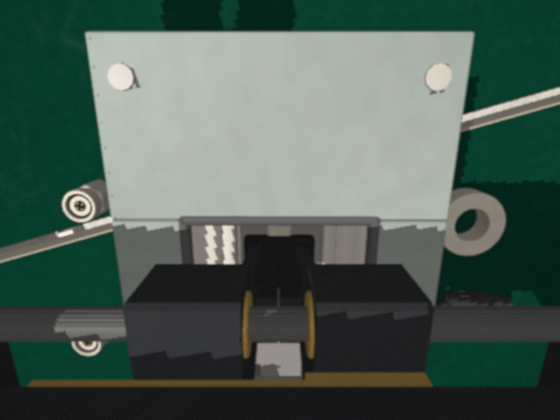

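```bash
python3 -c "
from plant import job; print(job.finish_job())"; python3 st.py
```

```text
the job is handed in; nothing more can be done
None
the job is handed in; nothing more can be done
```

I pushed the carrier home against the stop, then pressed the paddle down through the window. The job was handed in at about 9.3 s with the paddle still held down.

- **Carrier home:** It stopped moving while I pushed with about 15 N, well above its 2–8 N sliding force. Afterwards the wrist picture put the push tab's face at about x -85 mm, which is the home position.
- **Paddle down:** The tip settled at z 57.2 mm. The nominal height fully down is 56 mm, and the paddle's tilt under the finger edge accounts for the difference. The force rose steeply there, as on a hard stop, and held steady at about 22 N over 0.3 s of camera checks, against the 10 N or so needed. I could not see the seal foot itself, so its contact with the sensor is inferred from the paddle being fully down.
- **Guard and loose parts:** The fingers were clear of the window's edges in the pictures, and there was no unexpected force on the way down. In the last pictures the spares, ring and plug look unmoved.
- **What went less well:** While reaching the paddle's stop, the force on the fingertips briefly rose to about 65 N. That is under the 120 N wrist limit, and I eased it off straight away. Easing off let the tip rise about 2 mm for a moment (force about 13 N) before I pressed it back down.

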